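# Close up the hearth bricks and set the gas valve two turns open

### The job

Get the soldering hearth ready: slide the loose firebrick up to the firebrick in the steel holder until their end faces butt flush with no gap and their sides are in line, and let go of it. Then take the gas valve's wheel by its revolving handle, turn it clockwise (seen from above) right home to its stop, back it off exactly two full turns, and finish with the wheel at rest and the gripper still holding the handle. Leave the brick closed up and do not shift the other things on the bench.

Things in the scene. Friction and masses are not known exactly. Their poses are not given: they have to be found in the camera images.
- brick_center (a point): centre (half-way up) of the loose cream firebrick, 80 mm long (its x) by 50 mm wide (its y) by 32 mm high (z up), about 0.25 kg, lying flat on the bench (centre 16 mm up) on the robot's side of the held brick; grip it across its 50 mm sides. Its two ends are alike
- hearth_face (a point): middle (16 mm up) of the free end face of the identical brick that is fixed in a screwed-down steel holder. x points from this face into the held brick (away from the robot), y along the face, z up; the loose brick belongs at x = -40 mm, y = 0 of this frame with its long sides along x. It starts 20 to 50 mm short of touching. The steel holder covers only the far half of the held brick (86 mm wide, 24 mm high)
- wheel_center (a point): centre of the gas valve's bare aluminium handwheel (rim diameter 90 mm to the middle of its 12 mm bar, axis vertical, rim 60 to 72 mm above the bench, three spokes, nothing on the hub above 76 mm). The brass valve below it is fixed to the bench on an 84 mm square plate
- wheel (a joint): angle of the wheel in rad: 0 at the clockwise (closed) stop, growing counter-clockwise seen from above as the valve opens; one turn = 6.283. The wheel does not rise or fall, needs about 2 N at the handle and stays where it is left; open end stop at three turns
- handle_grip (a point): middle (103 mm above the bench) of the plain steel upright handle that stands on the wheel's rim, 45 mm from the wheel's axis: a cylinder 20 mm across, from 75 to 127 mm above the bench. It spins freely on its own pin, so it can be held in one unchanging grip from above and led round in circles
- handle: the same handle; origin on its axis, at its foot, 75 mm above the bench
- pliers_red: small red-handled pliers lying at the left, 101x68x10 mm; to be left alone
- pocket_tool: small pocket tool, 13x83x11 mm, lying at the left; to be left alone
- ring_clamp: wooden ring clamp, 25x110x18 mm, lying beside the held brick; origin under its centre; to be left alone
- pin: silver pin, 18x87x11 mm, lying just behind the valve; to be left alone
- brick: the loose firebrick itself; origin under its centre
Not all that is in view belongs to the job. Leave any green look-alike of the brick alone. Leave any orange look-alike of the part that bears hearth_face alone.

How it is judged:
On the way, in this order (a step that is already met when the one before it is completed fails the run):
1. the loose brick is butted flush against the held brick, in line with it, and let go (x of brick_center in the frame of hearth_face above -0.043 m and y of brick_center in the frame of hearth_face between -0.008 and 0.008 m and angle between the x axis of brick_center and the x axis of hearth_face, either way round below 0.06 rad and angle between brick_center's own z axis and vertical below 0.1 rad and height (world z) of brick_center below 0.022 m and contact force between the fingers and brick below 0.1 N), for 0.2 s.
2. the wheel is turned clockwise home to its stop (value of joint wheel below 0.06 rad), for 0.15 s.
At the end, for the whole second after the job is handed in: The wheel is two turns (12.57 rad) from its closed stop within 0.25 rad and at rest, the fingers hold the handle with more than 2 N; the loose brick, untouched and flat on the bench, is butted to the held brick: gap under 3 mm, sides in line within 8 mm and 0.06 rad (all of step 1 and value of joint wheel between 12.3164 and 12.8164 rad and velocity of joint wheel between -0.1 and 0.1 rad/s and contact force between the fingers and handle above 2 N); the arm keeps its last pose, push and grip.
It fails at once if another thing on the bench is moved by more than 30 mm (distance of any of pliers_red, pocket_tool, ring_clamp, pin from where it was at the start of the episode above 0.03 m).
It also fails if it takes over 72 s, if anything falls off the work surface, if the arm or the gripper's body presses on something with over 40 N, if the wrist force passes 120 N, or if a joint passes its speed limit or range.

### The arm

A 6-joint arm with a two-finger parallel gripper is mounted at the origin on a cart in front of the work surface, level with it; the furniture and walls round the work are solid. World frame = base frame: x ahead of the robot, y to its left, z up, the work surface at z = 0. Lengths are in m, angles in rad, forces in N, time in s.
With the tool pointing down it reaches from about 0.275 to 1 m from the base axis. Payload 8.4 kg.
Tool frame: the origin (TCP) lies at the very end of the fingers, on their centre line; the grasp point (between the pads) lies 19 mm behind it; x points along the fingers, y is the direction in which the jaws open and shut, and the axes are right-handed (so a half turn about x gives the same grasp; the last joint's range is limited). The gripper opens to 85 mm and grips with 20 to 120 N. Pads are 22 mm wide; open, the fingers measure 114 mm over their backs; the gripper's body (76 mm by 85 mm) begins 54 mm behind the grasp point. The pads swing forward as they close: fully open they stand 13 mm farther back than shut.
Start: joints at [1.251, 0.353, 1.633, -0, 1.155, -0.002], TCP at [0.195, 0.594, 0.231] pointing down, gripper open.
Joint ranges: [-2.63, 2.63], [-0.92, 2.1], [0.06, 2.66], [-1.3, 4.44], [0, 2.69], [-3.02, 3.02]. Speed limits (rad/s): [2.22, 2.22, 2.79, 3.14, 3.14, 3.14].

### API

Orientations are given as a 3x3 rotation matrix whose columns are the frame's x, y, z axes.
In Python, from cell import get_state, get_image, close_job gives the robot as it stands.
- The arm moves only by the tool jog_arm, never from a script. Its argument "series" is a list of rows, each a list of 5 numbers: the finger opening in cm, from 0 to 8.54, then the shift along the tool's x, y, z in cm, then the turn about the tool's x in rad. In form: [[fingers, x, y, z, spin], ...]. A call has 1 to 20 rows; each row shifts and turns the commanded pose from where the row before left it, along the tool's axes as they then stand; what a row does not reach is not made up. A row lasts 1/12 s, in which the tool goes at most 41.7 mm and 7.16 degrees, less where a joint would pass 70% of its speed; a pose out of reach is approached as far as the arm can. A call is refused whole if a number of a shift passes 4.17 or a number of a turn 0.125, either way. A call with a gripper value outside its range is refused whole. The fingers move at their own pace and stop on an object; "newtons" is the grip in N (left out, the last holds). Time passes only in rows, so rows that do not move let the fingers close. It gives the time, the measured TCP pose, the force and the opening at its end, in the units of the state.
- get_state(): the state, without advancing time (a new reading comes with each control period).
- get_image(name): name is "side" or "top" or "wrist"; returns a dict with "pixels" (480x640x3 uint8, red, green, blue), "depth" (480x640 float32, m along the optical axis (not along the pixel's ray), 0 where there is no reading), "fx", "fy", "cx", "cy" (pixels), "R" (3x3) and "t" (3): a world point X has camera coordinates R X + t. Camera axes: x right, y down, z forward; pixel columns grow to the right and rows downward; lengths in m; the calibration is good to about 2 mm. A picture is of the moment at which its call begins.
- close_job(): hands the job in, once; it reports no verdict.
The state is a dict: "time_s": time; "joint_pos": joint angles; "joint_vel": joint speeds; "tau": joint torques, N m; "eef_pos": TCP position; "tcp_rot": TCP orientation; "contact_force": force on the tool from outside, world axes, zero at the start; "torque": the same for the moment, N m; "gripper_width": finger opening in m.
Only numpy, scipy, OpenCV 4.12 (cv2) and the standard library are available. Lean on these libraries where they do the work, as an engineer would, in place of code of your own. Each camera call takes 0.05 s, during which the arm holds its last target. There are 200 camera calls.

## Working session

There is one attempt and no reset: what is moved stays moved. The work goes in short steps, Python scripts to look and compute and a tool call to move; the robot and the scene stay as the last step left them, time stands still between calls to the robot, and variables do not carry over. Pictures are saved under pics/ and viewed, about 8 in all and at most 12, crops included, and the job is handed in when it is done.

Besides the shell and the picture viewer there is one more tool, called after "Call:" as name(argument=value, ...) on one line, values as JSON. jog_arm: Moves the arm, as the interface text tells. Its arguments: {"type":"object","properties":{"series":{"type":"array"},"newtons":{"type":"number"}},"required":["series"]}

```bash
mkdir -p pics; cat > h.py <<'E'
import numpy as np, cv2
from cell import get_state, get_image
def save(n,f,crop=None):
    im=get_image(n); p=im["pixels"][:,:,::-1]
    if crop: p=p[crop[0]:crop[1],crop[2]:crop[3]]
    cv2.imwrite("pics/"+f,p); np.savez("pics/"+f[:-4]+".npz",**{k:im[k] for k in im}); return im
def ray(im,uv,z):
    uv=np.atleast_2d(uv).astype(float); R=np.array(im["R"]);t=np.array(im["t"])
    d=np.c_[(uv[:,0]-im["cx"])/im["fx"],(uv[:,1]-im["cy"])/im["fy"],np.ones(len(uv))]@R
    c=-R.T@t; return c+d*((z-c[2])/d[:,2])[:,None]
def cloud(im):
    v,u=np.mgrid[:480,:640]; D=im["depth"]
    P=np.stack([(u-im["cx"])/im["fx"]*D,(v-im["cy"])/im["fy"]*D,D],-1)-np.array(im["t"])
    return P@np.array(im["R"])
E
python3 - <<'E'
from h import *
print(get_state())
for n in("top","side"):
    im=save(n,n+"1.png"); print(n,im["fx"],im["cx"],im["cy"],im["R"],im["t"])
E
```

```text
{'time_s': 0.0, 'joint_pos': array([ 1.25062841e+00,  3.53652914e-01,  1.63413071e+00,  5.24603948e-06,
        1.15519628e+00, -2.39062176e-03]), 'joint_vel': array([-0.00062846, -0.0017628 , -0.00079816,  0.00030423, -0.00162339,
        0.00096461]), 'tau': array([ 1.99564318e-03, -6.05228090e+01, -3.42080534e+01,  2.85400338e-04,
        9.00878134e-03,  2.34737217e-05]), 'eef_pos': array([0.1951289 , 0.59326088, 0.23056017]), 'tcp_rot': array([[-4.41157466e-04,  3.12457629e-01,  9.49931595e-01],
       [-1.31523795e-03,  9.49930685e-01, -3.12457940e-01],
       [-9.99999038e-01, -1.38722923e-03, -8.11288386e-06]]), 'contact_force': array([-0.12962407, -0.94398899, -1.01245464]), 'torque': array([ 0.04022494,  0.03187776, -0.02138435]), 'gripper_width': 0.0854330809579659}
top 521.8000755889565 318.7239344167369 240.00233850933267 [[ 0.02543477 -0.99942523  0.02241184]
 [-0.99355252 -0.02775033 -0.1099241 ]
 [ 0.11048285 -0.01947145 -0.99368728]] [-0.00241028  0.64114938  1.39988087]
side 449.8923607441295 315.6191894879469 239.63319487937642 [[-0.95207947 -0.30578683 -0.00625315]
 [-0.18443506  0.5903154  -0.78581896]
 [ 0.24398442 -0.7470088  -0.61842498]] [0.6026959  0.16428438 0.85405804]
```

View pics/top1.png

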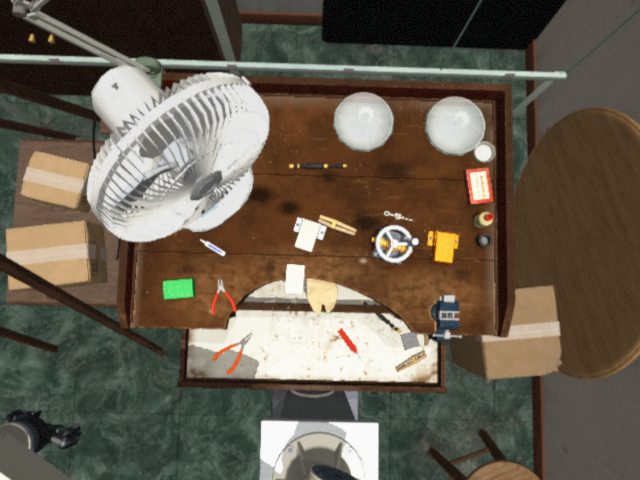

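View pics/side1.png

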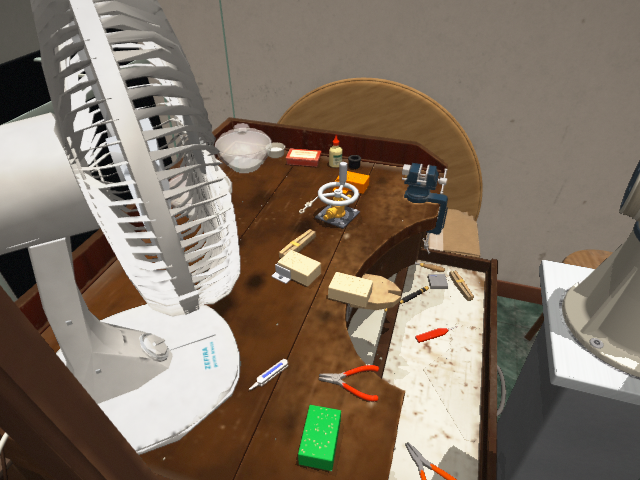

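The top view shows the loose brick at about (295,278), the held brick at (308,233), and the wheel at (395,244) with its handle near (413,241). A wooden bench pin sits at (322,293), close to the loose brick. Next I'll measure these.

```bash
python3 - <<'E'
from h import *
T=dict(np.load("pics/top1.npz")); S=dict(np.load("pics/side1.npz"))
a=cv2.resize(T["pixels"][200:320,260:460,::-1],None,fx=4,fy=4,interpolation=cv2.INTER_CUBIC)[:, :800]
cv2.imwrite("pics/c1.png",a)
b=cv2.resize(S["pixels"][150:330,250:450,::-1],None,fx=3,fy=3,interpolation=cv2.INTER_CUBIC); cv2.imwrite("pics/c2.png",b)
C=cloud(T); CS=cloud(S)
for nm,I,Cl in(("top",T,C),("side",S,CS)):
    m=(np.abs(Cl[...,2]-.032)<.006)&(Cl[...,1]>-.05)&(Cl[...,1]<.2)&(Cl[...,0]>.3)&(Cl[...,0]<.75)
    hsv=cv2.cvtColor(I["pixels"],cv2.COLOR_RGB2HSV); m&=(hsv[...,2]>150)&(hsv[...,1]<120)
    n,l,st,_=cv2.connectedComponentsWithStats(m.astype(np.uint8),connectivity=4)
    for i in range(1,n):
        if st[i,4]<60: continue
        v,u=np.where(l==i); P=ray(I,np.c_[u,v],.032)
        r=cv2.minAreaRect((P[:,:2]*1000).astype(np.float32)); print(nm,st[i],r,np.median(Cl[v,u,2]),P[:,:2].mean(0))
    m=(Cl[...,2]>.09)&(Cl[...,2]<.14)&(Cl[...,1]>-.4)&(Cl[...,1]<-.1)&(Cl[...,0]>.4)&(Cl[...,0]<.7)
    v,u=np.where(m); print("handle",m.sum(),Cl[m].mean(0),Cl[m].min(0),Cl[m].max(0),u.mean(),v.mean())
    m=(abs(Cl[...,2]-.069)<.008)&(Cl[...,1]>-.4)&(Cl[...,1]<-.1)&(Cl[...,0]>.4)&(Cl[...,0]<.7)
    v,u=np.where(m); P=ray(I,np.c_[u,v],.07); print("rim",m.sum(),cv2.minEnclosingCircle((P[:,:2]*1000).astype(np.float32)))
E
```

```text
top [295 219  26  33 499] ((653.6471557617188, 47.60496520996094), (54.2186393737793, 80.78382873535156), 73.07096862792969) 0.032567628715623596 [0.65352697 0.04724626]
top [284 265  21  30 510] ((531.5903930664062, 79.18264770507812), (49.755889892578125, 79.80585479736328), 87.28457641601562) 0.03271916167098531 [0.53168999 0.07906057]
handle 210 [ 0.50597759 -0.29911808  0.10044495] [ 0.41534265 -0.35380815  0.09007123] [ 0.64126114 -0.22129403  0.13388071] 438.0952380952381 291.9095238095238
rim 687 ((538.2338256835938, -253.09165954589844), 165.33680725097656)
side [278 250  43  27 609] ((654.2487182617188, 50.637916564941406), (51.4940185546875, 81.2434310913086), 74.13369750976562) 0.032265685528219644 [0.65361051 0.05114432]
side [328 272  45  26 713] ((532.8067626953125, 81.65067291259766), (51.65943908691406, 79.72176361083984), 87.15947723388672) 0.03222835183198723 [0.53264082 0.08220057]
handle 140 [ 0.61397065 -0.2359267   0.1083344 ] [ 0.42392382 -0.34921967  0.09002198] [ 0.64514761 -0.21834983  0.12928048] 351.52142857142854 169.55714285714285
rim 796 ((542.229248046875, -253.26174926757812), 167.78872680664062)
```

View pics/c1.png

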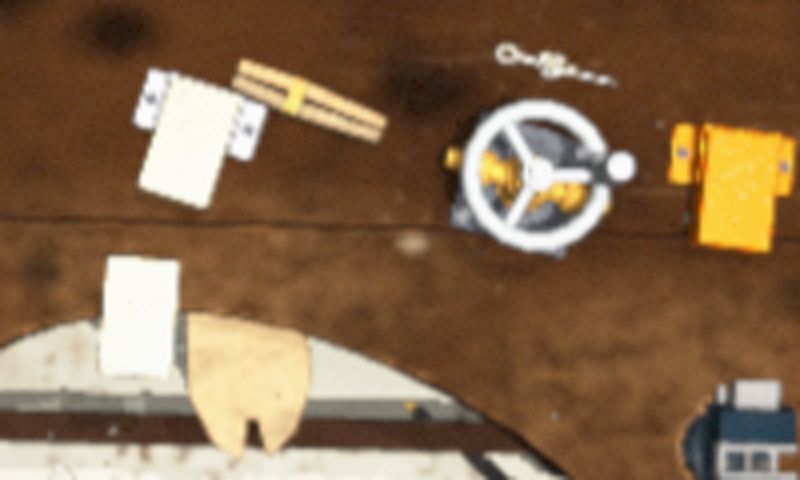

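View pics/c2.png

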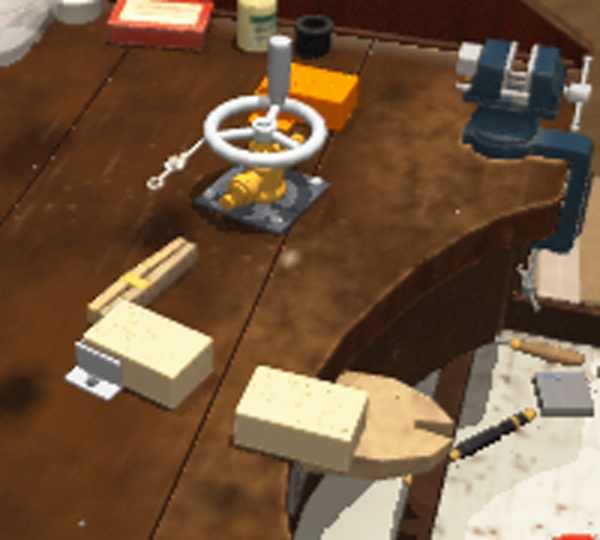

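The wheel has three spokes, its handle stands on the right (−y) side of the rim, and the valve is the brass one, so the orange block is a decoy. The loose brick's right side is next to the wooden bench pin. I'll get the wheel and handle numbers and the clearances.

```bash
cat >> h.py <<'E'
def plan(p,yaw,n,s=None,down=None):
    "shift (tool cm) and spin per row to go to world p with tool y at yaw (rad)"
    s=s or get_state(); R=s["tcp_rot"]; d=R.T@(np.array(p)-s["eef_pos"])*100
    y0=np.arctan2(R[1,1],R[0,1]); sp=-((yaw-y0+np.pi)%(2*np.pi)-np.pi)
    print("total",d.round(2),"spin",round(sp,3),"per row",(d/n).round(2),round(sp/n,4))
E
python3 - <<'E'
from h import *
for n in("top","side"):
    I=dict(np.load(f"pics/{n}1.npz")); C=cloud(I)
    roi=(C[...,1]>-.32)&(C[...,1]<-.1)&(C[...,0]>.52)&(C[...,0]<.72)
    m=roi&(C[...,2]>.09)&(C[...,2]<.15); v,u=np.where(m)
    print(n,"handle px",m.sum(),u.mean(),v.mean(),C[m].mean(0),C[m].max(0))
    t=m&(C[...,2]>.121); v,u=np.where(t); 
    if t.sum(): print(" top disc",t.sum(),ray(I,[[u.mean(),v.mean()]],.127), C[t].mean(0))
    m=roi&(abs(C[...,2]-.069)<.006); v,u=np.where(m); P=ray(I,np.c_[u,v],.071)
    k=np.hypot(*(P[:,:2]-np.median(P[:,:2],0)).T)<.08
    print(" rim",k.sum(),cv2.fitEllipse(cv2.convexHull((P[k,:2]*1000).astype(np.float32))))
    pin=(C[...,0]>.42)&(C[...,0]<.54)&(C[...,1]<.045)&(C[...,1]>-.03)&(I["pixels"][...,0]>180)
    print(" benchpin z",np.percentile(C[pin][:,2],[10,50,90]),"x",C[pin][:,0].max(),"y",np.percentile(C[pin&(C[...,2]>-.01)][:,1],[2,98]))
    f=(C[...,2]>.1)&(C[...,1]>0)&(C[...,0]>.2)&(C[...,0]<1.2); Q=C[f&(C[...,0]<.68)]
    print(" tall near",len(Q), Q.min(0) if len(Q) else "", Q.max(0) if len(Q) else "")
plan((.5315,.0805,.16),np.deg2rad(87.2),16)
E
```

```text
top handle px 64 413.0 242.515625 [ 0.63191714 -0.22869273  0.11923245] [ 0.64126114 -0.22129403  0.13388071]
 top disc 42 [[ 0.63262609 -0.23048859  0.127     ]] [ 0.63268238 -0.23059143  0.12649792]
 rim 485 ((632.3237915039062, -186.07029724121094), (99.35930633544922, 100.5881576538086), 161.02603149414062)
 benchpin z [-0.24938543 -0.04234973  1.4615756 ] x 0.5376114407872611 y [0.03583504 0.04264092]
 tall near 10089 [0.20000809 0.04264092 0.10035279] [0.67998196 0.67771977 1.4615756 ]
side handle px 124 342.58870967741933 169.75806451612902 [ 0.63454061 -0.2241518   0.11064449] [ 0.64514761 -0.21834983  0.12928048]
 top disc 32 [[ 0.6345905  -0.22362403  0.127     ]] [ 0.63538439 -0.22676419  0.12523702]
 rim 546 ((633.5391235351562, -179.49359130859375), (100.11518096923828, 108.2724609375), 12.056282997131348)Traceback (most recent call last):
  File "<stdin>", line 13, in <module>
    return _quantile_unchecked(
        a, q, axis, out, overwrite_input, method, keepdims, weights)
    return _ureduce(a,
                    func=_quantile_ureduce_func,
    ...<5 lines>...
                    overwrite_input=overwrite_input,
                    method=method)
    r = func(a, **kwargs)
    result = _quantile(arr,
                       quantiles=q,
    ...<2 lines>...
                       out=out,
                       weights=wgt)
    slices_having_nans = np.isnan(arr[-1, ...])
                                  ~~~^^^^^^^^^
IndexError: index -1 is out of bounds for axis 0 with size 0
```

```bash
python3 - <<'E'
from h import *
for n in("top","side"):
    I=dict(np.load(f"pics/{n}1.npz")); C=cloud(I)[I["depth"]>0]
    f=(C[:,2]>.05)&(C[:,2]<.8)&(C[:,1]>.1)&(C[:,1]<.8)&(C[:,0]>.3)&(C[:,0]<.8); C=C[f]
    for z in np.arange(.05,.8,.1):
        Q=C[(C[:,2]>z)&(C[:,2]<z+.1)]
        if len(Q): print(n,round(z,2),len(Q),"xmin",Q[Q[:,0].argmin()].round(2),"ymin",Q[Q[:,1].argmin()].round(2))
plan((.5315,.0805,.16),np.deg2rad(87.2),16)
E
```

```text
top 0.05 864 xmin [0.43 0.54 0.05] ymin [0.8  0.39 0.08]
top 0.15 411 xmin [0.46 0.66 0.15] ymin [0.78 0.19 0.25]
top 0.25 1877 xmin [0.49 0.66 0.26] ymin [0.8  0.16 0.34]
top 0.35 5347 xmin [0.51 0.66 0.35] ymin [0.8  0.16 0.36]
top 0.45 4833 xmin [0.6  0.41 0.45] ymin [0.8  0.17 0.47]
top 0.55 3208 xmin [0.65 0.38 0.55] ymin [0.79 0.2  0.56]
side 0.05 755 xmin [0.66 0.53 0.06] ymin [0.8  0.33 0.06]
side 0.15 1152 xmin [0.66 0.33 0.24] ymin [0.8  0.19 0.25]
side 0.25 4718 xmin [0.59 0.4  0.35] ymin [0.8  0.17 0.31]
side 0.35 17288 xmin [0.52 0.64 0.38] ymin [0.79 0.17 0.35]
side 0.45 22529 xmin [0.53 0.66 0.45] ymin [0.8  0.18 0.47]
side 0.55 6576 xmin [0.65 0.38 0.55] ymin [0.69 0.31 0.56]
total [  7.11 -38.19  47.97] spin -0.269 per row [ 0.44 -2.39  3.  ] -0.0168
```

Call:
jog_arm(series=[[8.54,0.42,-2.25,2.82,0],[8.54,0.42,-2.25,2.82,0],[8.54,0.42,-2.25,2.82,0],[8.54,0.42,-2.25,2.82,0],[8.54,0.42,-2.25,2.82,0],[8.54,0.42,-2.25,2.82,0],[8.54,0.42,-2.25,2.82,0],[8.54,0.42,-2.25,2.82,0],[8.54,0.42,-2.25,2.82,0],[8.54,0.42,-2.25,2.82,0],[8.54,0.42,-2.25,2.82,0],[8.54,0.42,-2.25,2.82,0],[8.54,0.42,-2.25,2.82,0],[8.54,0.42,-2.25,2.82,0],[8.54,0.42,-2.25,2.82,0],[8.54,0.42,-2.25,2.82,0],[8.54,0.42,-2.25,2.82,0],[8.54,0,0,0,-0.09],[8.54,0,0,0,-0.09],[8.54,0,0,0,-0.09]], newtons=30)

```text
time_s: 1.77
eef_pos: [0.5311, 0.0796, 0.1593]
tcp_rot: [[-0.001, 0.045, 0.999], [-0.0, 0.999, -0.045], [-1.0, -0.0, -0.001]]
contact_force: [0.3, -0.5, 0.8]
gripper_width: 0.0854
```

Arrived above the brick. Next, a wrist picture to refine the pose.

```bash
python3 - <<'E'
from h import *
im=save("wrist","w1.png"); s=get_state(); print(s["eef_pos"],im["R"],im["t"])
hsv=cv2.cvtColor(im["pixels"],cv2.COLOR_RGB2HSV)
C=cloud(im)
m=(abs(C[...,2]-.032)<.005)&(hsv[...,2]>150)&(hsv[...,1]<120)
n,l,st,_=cv2.connectedComponentsWithStats(m.astype(np.uint8),connectivity=4)
for i in range(1,n):
    if st[i,4]<500: continue
    v,u=np.where(l==i); P=ray(im,np.c_[u,v],.032); print(st[i],cv2.minAreaRect((P[:,:2]*1000).astype(np.float32)),P[:,:2].mean(0),np.median(C[v,u,2]))
E
```

```text
[0.53102083 0.07992821 0.15942032] [[ 4.38343320e-02  9.99038708e-01  4.60408603e-04]
 [ 9.61186390e-01 -4.22991501e-02  2.72638047e-01]
 [ 2.72395437e-01 -1.15083682e-02 -9.62116564e-01]] [-0.10197891 -0.52224141  0.16651144]
[ 283  174   73  108 7470] ((532.4412231445312, 78.73408508300781), (49.445613861083984, 76.6506576538086), 87.4771499633789) [0.53130805 0.07899147] 0.03258217254949418
[ 245  330   84   96 5512] ((652.1610107421875, 47.511131286621094), (49.58072280883789, 79.59820556640625), 73.58540344238281) [0.65063169 0.04762257] 0.032271016345553724
[535 458  45  22 669] ((747.0225830078125, 269.4850158691406), (37.1482048034668, 21.719345092773438), 87.4595718383789) [0.74937196 0.26686514] 0.030134348411616576
```

View pics/w1.png

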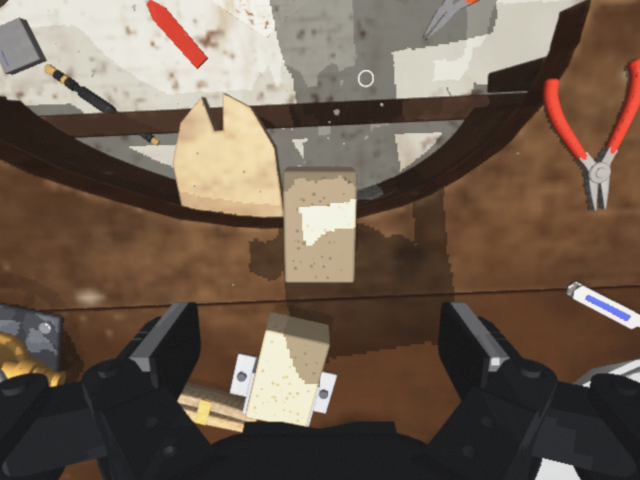

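The wrist view shows the loose brick at about (320,225) and the held brick at (290,370), with both finger paths clear. It agrees with the top camera. Descend and grip.

Call:
jog_arm(series=[[8.54,2.5,0,0.08,0],[8.54,2.5,-0.08,0,0],[8.54,2.5,0,0,0],[8.54,2.5,0,0,0],[8.54,2.5,0,0,0],[8.54,2,0,0,0],[8.54,0.7,0,0,0],[8.54,0,0,0,0],[4.5,0,0,0,0],[4.5,0,0,0,0],[4.5,0,0,0,0],[4.5,0,0,0,0],[4.5,0,0,0,0],[4.5,0,0,0,0]], newtons=30)

```text
time_s: 2.98
eef_pos: [0.5329, 0.0799, 0.0093]
tcp_rot: [[0.002, 0.048, 0.999], [0.0, 0.999, -0.048], [-1.0, 0.0, 0.002]]
contact_force: [-0.6, 0.4, 7.2]
gripper_width: 0.0495
```

Call:
jog_arm(series=[[4.5,-0.25,0,0,0],[4.5,0,0,0,0.08],[4.5,0,0,0,0.08],[4.5,0,0,0,0.08],[4.5,0,0.05,0.7,0],[4.5,0,0.05,0.7,0],[4.5,0,0.05,0.7,0],[4.5,0,0.05,0.7,0],[4.5,0,0.05,0.6,0],[4.5,0,0.05,0.5,0],[4.5,0,0,0,0],[4.5,0,0,0,0]])

```text
time_s: 3.98
eef_pos: [0.5703, 0.0714, 0.0102]
tcp_rot: [[-0.0, 0.284, 0.959], [-0.0, 0.959, -0.284], [-1.0, -0.0, -0.0]]
contact_force: [0.4, -0.2, -3.0]
gripper_width: 0.0494
```

```bash
cat > brk.py <<'E'
from h import *
import sys
im=save("wrist",sys.argv[1]); s=get_state(); print(s["eef_pos"],s["contact_force"],s["gripper_width"])
hsv=cv2.cvtColor(im["pixels"],cv2.COLOR_RGB2HSV); C=cloud(im)
m=(abs(C[...,2]-.032)<.007)&(hsv[...,0]<40)&(hsv[...,2]>70)&(C[...,0]>.4)&(C[...,0]<.75)&(abs(C[...,1]-.06)<.08)
n,l,st,_=cv2.connectedComponentsWithStats(m.astype(np.uint8),connectivity=4)
for i in range(1,n):
    if st[i,4]<500: continue
    v,u=np.where(l==i); P=ray(im,np.c_[u,v],.032); print(st[i],cv2.minAreaRect((P[:,:2]*1000).astype(np.float32)),P[:,:2].mean(0))
E
python3 brk.py w2.png
```

```text
[0.56985542 0.07146776 0.01017883] [-1.00907453  0.01114034 -2.38953572] 0.049093572052325646
[  239   216   160   212 30776] ((567.0911254882812, 71.29425048828125), (50.47062683105469, 78.13912963867188), 73.58597564697266) [0.56337154 0.07227553]
```

View pics/w2.png

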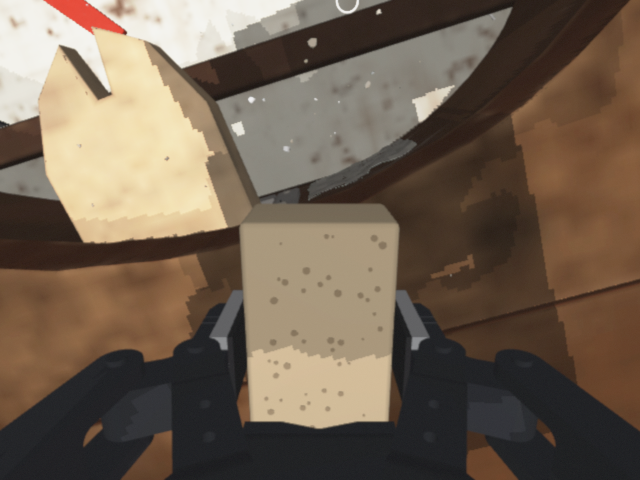

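The brick is held squarely between the pads and its robot-side end is at about row 222. Held-brick contact is hidden behind the gripper, so I'll advance in small steps and watch the force.

Call:
jog_arm(series=[[4.5,0,0,0.3,0],[4.5,0,0,0.2,0],[4.5,0,0,0,0],[4.5,0,0,0,0]])

```text
time_s: 4.37
eef_pos: [0.5751, 0.0701, 0.0104]
tcp_rot: [[0.0, 0.284, 0.959], [0.0, 0.959, -0.284], [-1.0, 0.0, 0.0]]
contact_force: [-0.5, 0.3, -2.0]
gripper_width: 0.0494
```

Call:
jog_arm(series=[[4.5,0,0,0.15,0],[4.5,0,0,0.15,0],[4.5,0,0,0,0],[4.5,0,0,0,0]])

```text
time_s: 4.7
eef_pos: [0.5768, 0.0694, 0.0101]
tcp_rot: [[-0.002, 0.284, 0.959], [0.0, 0.959, -0.284], [-1.0, -0.001, -0.002]]
contact_force: [-3.6, 2.2, -0.4]
gripper_width: 0.0497
```

Call:
jog_arm(series=[[4.5,0,0,0.2,0],[4.5,0,0,0.1,0],[4.5,0,0,0,0],[4.5,0,0,0,0]])

```text
time_s: 5.03
eef_pos: [0.5767, 0.0691, 0.0096]
tcp_rot: [[-0.008, 0.284, 0.959], [0.0, 0.959, -0.284], [-1.0, -0.002, -0.007]]
contact_force: [-13.8, 7.8, 2.7]
gripper_width: 0.0492
```

Force rises with no further motion, so the bricks are butted. Relax the push, release and lift.

Call:
jog_arm(series=[[4.5,0,0,-0.15,0],[4.5,0,0,-0.15,0],[7,0,0,0,0],[8.54,0,0,0,0],[8.54,0,0,0,0],[8.54,0,0,0,0],[8.54,-1,0,0,0],[8.54,-2,0,0,0],[8.54,-3,0,0,0],[8.54,-3,0,0,0],[8.54,-3,0,0,0],[8.54,-3,0,0,0],[8.54,-3,0,0,0]])

```text
time_s: 6.12
eef_pos: [0.5778, 0.0692, 0.1929]
tcp_rot: [[0.001, 0.284, 0.959], [0.0, 0.959, -0.284], [-1.0, 0.0, 0.001]]
contact_force: [0.2, 0.3, 0.1]
gripper_width: 0.0854
```

```bash
python3 brk.py w3.png; python3 - <<'E'
from h import *
im=save("top","t2.png"); C=cloud(im)
m=(abs(C[...,2]-.032)<.006)&(abs(C[...,1]-.06)<.07)&(C[...,0]>.45)&(C[...,0]<.72); v,u=np.where(m)
print("top",m.sum(), cv2.minAreaRect((ray(im,np.c_[u,v],.032)[:,:2]*1000).astype(np.float32)))
w=cv2.imread("pics/w3.png"); t=cv2.resize(im["pixels"][190:310,250:350,::-1],None,fx=4,fy=4)
o=np.zeros((480,800,3),np.uint8); o[:,:400]=t[:480]; o[:,400:]=w[:,120:520]; cv2.imwrite("pics/j3.png",o)
E
```

```text
[0.58097602 0.06952549 0.19893729] [ 2.93276567 -0.19294006  4.97751685] 0.08531012699354143
[  285   160    67   191 11870] ((613.2377319335938, 57.872314453125), (50.95146179199219, 160.6918487548828), 74.83271789550781) [0.6083835  0.05950269]
top 138 ((611.7821655273438, 57.6851806640625), (49.30083084106445, 156.06088256835938), 73.17241668701172)
```

View pics/j3.png

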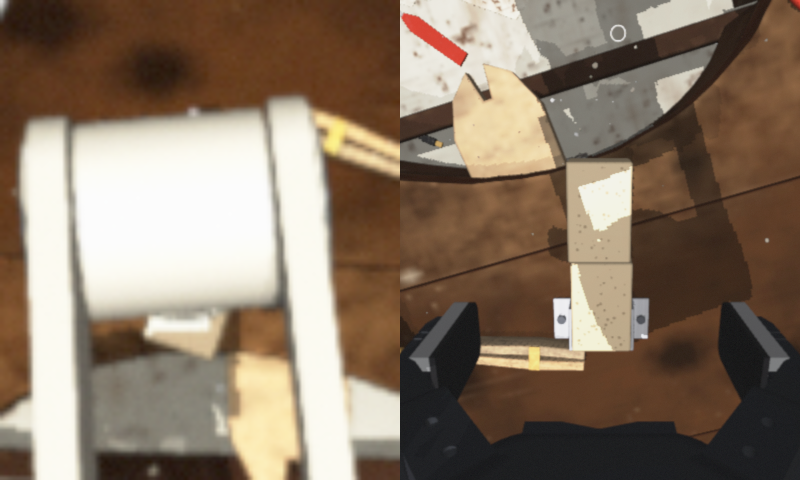

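The bricks are closed up in one line: the seam is at about (600,263), and the combined outline is 160.7 × 51 mm. On to the wheel handle, which both cameras put at about (0.633, −0.2295), measured again from above.

Call:
jog_arm(series=[[8.54,0.4,-2.72,1.35,0],[8.54,0.4,-2.72,1.35,0],[8.54,0.4,-2.72,1.35,0],[8.54,0.4,-2.72,1.35,0],[8.54,0.4,-2.72,1.35,0],[8.54,0.4,-2.72,1.35,0],[8.54,0.4,-2.72,1.35,0],[8.54,0.4,-2.72,1.35,0],[8.54,0.4,-2.72,1.35,0],[8.54,0.4,-2.72,1.35,0],[8.54,0,0,0,0],[8.54,0,0,0,0]], newtons=60)

```text
time_s: 7.22
eef_pos: [0.6296, -0.2312, 0.1498]
tcp_rot: [[-0.001, 0.286, 0.958], [0.0, 0.958, -0.286], [-1.0, 0.0, -0.001]]
contact_force: [-0.6, 1.0, -0.1]
gripper_width: 0.0858
```

```bash
python3 - <<'E'
from h import *
im=save("wrist","w4.png"); s=get_state(); print(s["eef_pos"],s["contact_force"])
C=cloud(im); roi=(abs(C[...,0]-.633)<.08)&(abs(C[...,1]+.2)<.09)
m=roi&(abs(C[...,2]-.127)<.005); v,u=np.where(m)
print("handle",m.sum(),cv2.minEnclosingCircle((ray(im,np.c_[u,v],.127)[:,:2]*1000).astype(np.float32)),u.mean(),v.mean())
m=roi&(abs(C[...,2]-.069)<.005); v,u=np.where(m); P=ray(im,np.c_[u,v],.070)[:,:2]*1000
print("rim",m.sum(),cv2.fitEllipse(cv2.convexHull(P.astype(np.float32))))
plan((.633,-.2295,.088),np.deg2rad(73.5),6,s)
E
```

```text
[ 0.62958709 -0.22998846  0.15000459] [-0.48159373  0.39034951  0.74042381]
handle 1313 ((631.4898681640625, -231.84353637695312), 9.970450401306152) 321.7197258187357 290.4006092916984
rim 11851 ((631.9213256835938, -187.49806213378906), (99.85974884033203, 100.40929412841797), 113.44429779052734)
total [6.2  0.14 0.32] spin -0.001 per row [1.03 0.02 0.05] -0.0002
```

View pics/w4.png

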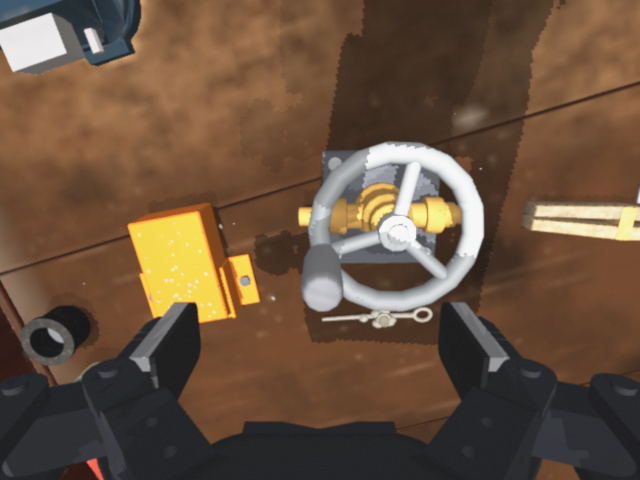

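The handle's top is at about (322,290) and the rim is complete around the brass valve. The wrist fit puts the axis at (0.632, −0.1875) and the handle at (0.6315, −0.2315). Descend and grip.

Call:
jog_arm(series=[[8.54,1,0,0.2,0],[8.54,1.5,0,0,0],[8.54,1.5,0,0,0],[8.54,1.2,0,0,0],[8.54,0.9,0,0,0],[5,0,0,0,0],[1,0,0,0,0],[1,0,0,0,0],[1,0,0,0,0],[1,0,0,0,0],[1,0,0,0,0],[1,0,0,0,0],[1,0,0,0,0],[1,0,0,0,0]], newtons=60)

```text
time_s: 8.43
eef_pos: [0.6325, -0.2306, 0.0903]
tcp_rot: [[0.001, 0.284, 0.959], [-0.0, 0.959, -0.284], [-1.0, -0.0, 0.001]]
contact_force: [-0.4, 0.8, 5.9]
gripper_width: 0.018
```

Gripped at a width of 18 mm. I'll tabulate the circle steps in tool axes. The stop's position is unknown and the arm's stiffness measured about 4 N/mm, so I'll go clockwise in short calls and watch the force.

```bash
python3 - <<'E'
import numpy as np
ph=np.deg2rad(-73.5-8*np.arange(46)); d=4.5*np.diff(np.c_[np.sin(ph),np.cos(ph)],axis=0)
for k in range(0,45,3): print(k,8*k,d[k:k+3].round(2).tolist())
E
```

```text
0 0 [[-0.14, -0.61], [-0.05, -0.63], [0.04, -0.63]]
3 24 [[0.13, -0.62], [0.21, -0.59], [0.29, -0.56]]
6 48 [[0.36, -0.51], [0.43, -0.46], [0.49, -0.39]]
9 72 [[0.54, -0.32], [0.58, -0.24], [0.61, -0.16]]
12 96 [[0.62, -0.07], [0.63, 0.02], [0.62, 0.1]]
15 120 [[0.6, 0.19], [0.57, 0.27], [0.52, 0.35]]
18 144 [[0.47, 0.42], [0.41, 0.48], [0.34, 0.53]]
21 168 [[0.26, 0.57], [0.18, 0.6], [0.09, 0.62]]
24 192 [[0.01, 0.63], [-0.08, 0.62], [-0.17, 0.6]]
27 216 [[-0.25, 0.58], [-0.33, 0.54], [-0.4, 0.48]]
30 240 [[-0.46, 0.42], [-0.52, 0.36], [-0.56, 0.28]]
33 264 [[-0.6, 0.2], [-0.62, 0.11], [-0.63, 0.03]]
36 288 [[-0.62, -0.06], [-0.61, -0.15], [-0.58, -0.23]]
39 312 [[-0.55, -0.31], [-0.5, -0.38], [-0.44, -0.45]]
42 336 [[-0.37, -0.5], [-0.3, -0.55], [-0.22, -0.59]]
```

Call:
jog_arm(series=[[1,-0.1,-0.14,-0.61,0],[1,0,-0.06,-0.63,0]])

```text
time_s: 8.6
eef_pos: [0.6196, -0.229, 0.0904]
tcp_rot: [[0.001, 0.284, 0.959], [-0.0, 0.959, -0.284], [-1.0, -0.0, 0.001]]
contact_force: [2.3, 1.6, -0.1]
gripper_width: 0.0181
```

Call:
jog_arm(series=[[1,0,0.04,-0.63,0],[1,0,0.13,-0.62,0],[1,0,0.21,-0.59,0]])

```text
time_s: 8.85
eef_pos: [0.6023, -0.2198, 0.0904]
tcp_rot: [[0.0, 0.284, 0.959], [-0.0, 0.959, -0.284], [-1.0, -0.0, 0.0]]
contact_force: [2.5, 0.2, -1.5]
gripper_width: 0.0184
```

Call:
jog_arm(series=[[1,0,0.29,-0.56,0],[1,0,0.36,-0.51,0],[1,0,0.43,-0.46,0]])

```text
time_s: 9.1
eef_pos: [0.5909, -0.2049, 0.0904]
tcp_rot: [[0.0, 0.284, 0.959], [-0.0, 0.959, -0.284], [-1.0, -0.0, 0.0]]
contact_force: [2.6, -0.3, -1.8]
gripper_width: 0.0184
```

Call:
jog_arm(series=[[1,0,0.49,-0.39,0],[1,0,0.54,-0.32,0],[1,0,0.58,-0.24,0]])

```text
time_s: 9.35
eef_pos: [0.5866, -0.1866, 0.0904]
tcp_rot: [[-0.0, 0.284, 0.959], [-0.0, 0.959, -0.284], [-1.0, -0.0, -0.0]]
contact_force: [3.3, -2.0, -1.5]
gripper_width: 0.0182
```

Call:
jog_arm(series=[[1,0,0.61,-0.16,0],[1,0,0.62,-0.07,0],[1,0,0.63,0.02,0]])

```text
time_s: 9.6
eef_pos: [0.5901, -0.1681, 0.0904]
tcp_rot: [[-0.0, 0.284, 0.959], [-0.0, 0.959, -0.284], [-1.0, -0.0, -0.0]]
contact_force: [1.5, -2.8, -1.0]
gripper_width: 0.0185
```

Call:
jog_arm(series=[[1,0,0.62,0.1,0],[1,0,0.6,0.19,0],[1,0,0.57,0.27,0]])

```text
time_s: 9.85
eef_pos: [0.6008, -0.1526, 0.0904]
tcp_rot: [[-0.0, 0.284, 0.959], [-0.0, 0.959, -0.284], [-1.0, -0.0, -0.0]]
contact_force: [0.3, -3.6, -0.8]
gripper_width: 0.0183
```

Call:
jog_arm(series=[[1,0,0.52,0.35,0],[1,0,0.47,0.42,0],[1,0,0.41,0.48,0]])

```text
time_s: 10.1
eef_pos: [0.6169, -0.143, 0.0904]
tcp_rot: [[-0.001, 0.284, 0.959], [-0.0, 0.959, -0.284], [-1.0, -0.0, -0.0]]
contact_force: [-0.7, -4.0, 0.6]
gripper_width: 0.0183
```

Call:
jog_arm(series=[[1,0,0.34,0.53,0],[1,0,0.26,0.57,0],[1,0,0.18,0.6,0]])

```text
time_s: 10.35
eef_pos: [0.6354, -0.1406, 0.0903]
tcp_rot: [[-0.001, 0.284, 0.959], [-0.0, 0.959, -0.284], [-1.0, -0.0, -0.001]]
contact_force: [-2.9, -6.6, 1.8]
gripper_width: 0.0183
```

Call:
jog_arm(series=[[1,0,0.04,0.62,0],[1,0,0,0.63,0],[1,0,-0.08,0.62,0]])

```text
time_s: 10.6
eef_pos: [0.6533, -0.1461, 0.0904]
tcp_rot: [[-0.0, 0.284, 0.959], [0.001, 0.959, -0.284], [-1.0, 0.001, -0.001]]
contact_force: [-3.4, -1.6, 3.5]
gripper_width: 0.0185
```

Call:
jog_arm(series=[[1,0,-0.17,0.6,0],[1,0,-0.25,0.58,0],[1,0,-0.33,0.54,0]])

```text
time_s: 10.85
eef_pos: [0.6677, -0.1585, 0.0903]
tcp_rot: [[-0.0, 0.284, 0.959], [0.0, 0.959, -0.284], [-1.0, 0.0, -0.0]]
contact_force: [-3.3, 0.9, 2.7]
gripper_width: 0.0182
```

Call:
jog_arm(series=[[1,0,-0.4,0.48,0],[1,0,-0.46,0.42,0],[1,0,-0.52,0.36,0]])

```text
time_s: 11.1
eef_pos: [0.6756, -0.1756, 0.0903]
tcp_rot: [[-0.0, 0.284, 0.959], [0.0, 0.959, -0.284], [-1.0, 0.0, -0.0]]
contact_force: [-3.8, 1.4, 2.8]
gripper_width: 0.0183
```

Call:
jog_arm(series=[[1,0,-0.56,0.28,0],[1,0,-0.6,0.2,0],[1,0,-0.62,0.11,0]])

```text
time_s: 11.35
eef_pos: [0.6759, -0.1944, 0.0903]
tcp_rot: [[-0.0, 0.284, 0.959], [0.0, 0.959, -0.284], [-1.0, 0.0, -0.0]]
contact_force: [-3.8, 3.2, 3.6]
gripper_width: 0.0184
```

Call:
jog_arm(series=[[1,0,-0.63,0.03,0],[1,0,-0.62,-0.06,0],[1,0,-0.61,-0.15,0]])

```text
time_s: 11.6
eef_pos: [0.6738, -0.2006, 0.0907]
tcp_rot: [[0.009, 0.288, 0.958], [0.017, 0.957, -0.288], [-1.0, 0.019, 0.003]]
contact_force: [30.1, 73.6, -3.3]
gripper_width: 0.0183
```

The stop was hit: 80 N and the motion halted near θ ≈ −20°. Relax most of the push and hold there to read the stop position.

Call:
jog_arm(series=[[1,0,0.61,0.15,0],[1,0,0.2,0.02,0],[1,0,0,0,0],[1,0,0,0,0],[1,0,0,0,0]])

```text
time_s: 12.02
eef_pos: [0.6746, -0.199, 0.0906]
tcp_rot: [[0.003, 0.284, 0.959], [0.007, 0.959, -0.284], [-1.0, 0.007, 0.001]]
contact_force: [5.7, 25.3, 2.4]
gripper_width: 0.0183
```

```bash
python3 - <<'E'
from h import *
s=get_state(); p=s["eef_pos"]-np.array([.632,-.1858,0]); print(s["eef_pos"],s["tcp_rot"].round(3).tolist(),s["contact_force"],s["torque"],np.rad2deg(np.arctan2(p[1],p[0])))
P=np.array([[.6325,-.2306],[.6196,-.229],[.6023,-.2198],[.5909,-.2049],[.5866,-.1866],[.5901,-.1681],[.6008,-.1526],[.6169,-.143],[.6354,-.1406],[.6533,-.1461],[.6677,-.1585],[.6756,-.1756],[.6759,-.1944]])
x=np.linalg.lstsq(np.c_[2*P,np.ones(13)],(P**2).sum(1),rcond=None)[0]; print(x[:2],np.sqrt(x[2]+x[0]**2+x[1]**2))
E
```

```text
[ 0.67462336 -0.19901817  0.09061463] [[0.003, 0.284, 0.959], [0.007, 0.959, -0.284], [-1.0, 0.007, 0.001]] [ 5.70264069 25.3257739   2.43487678] [ 4.02395219 -0.8206434   0.07097349] -17.229473174248994
[ 0.63164315 -0.18556265] 0.04507974949444713
```

The stop is home and was held for over 0.15 s. Circle fit: centre (0.6316, −0.1856), r = 45.1 mm. The unloaded stop angle extrapolates to about −16.3°. Now for the two turns back: from the commanded −23.4°, that takes 720° plus about 7°.

```bash
python3 - <<'E'
import numpy as np
ph=np.deg2rad(-6.9+12*np.arange(61)); d=4.5*np.diff(np.c_[np.sin(ph),np.cos(ph)],axis=0)
for c in range(3): print([[1,0,round(a,2),round(b,2),0] for a,b in d[20*c:20*c+20]], d[20*c:20*c+20].round(2).sum(0)-d[20*c:20*c+20].sum(0))
E
```

```text
[[1, 0, np.float64(0.94), np.float64(0.01), 0], [1, 0, np.float64(0.92), np.float64(-0.18), 0], [1, 0, np.float64(0.87), np.float64(-0.37), 0], [1, 0, np.float64(0.77), np.float64(-0.54), 0], [1, 0, np.float64(0.64), np.float64(-0.69), 0], [1, 0, np.float64(0.48), np.float64(-0.81), 0], [1, 0, np.float64(0.3), np.float64(-0.89), 0], [1, 0, np.float64(0.11), np.float64(-0.93), 0], [1, 0, np.float64(-0.08), np.float64(-0.94), 0], [1, 0, np.float64(-0.28), np.float64(-0.9), 0], [1, 0, np.float64(-0.46), np.float64(-0.82), 0], [1, 0, np.float64(-0.62), np.float64(-0.71), 0], [1, 0, np.float64(-0.75), np.float64(-0.56), 0], [1, 0, np.float64(-0.85), np.float64(-0.4), 0], [1, 0, np.float64(-0.92), np.float64(-0.21), 0], [1, 0, np.float64(-0.94), np.float64(-0.01), 0], [1, 0, np.float64(-0.92), np.float64(0.18), 0], [1, 0, np.float64(-0.87), np.float64(0.37), 0], [1, 0, np.float64(-0.77), np.float64(0.54), 0], [1, 0, np.float64(-0.64), np.float64(0.69), 0]] [-0.01203481 -0.00070095]
[[1, 0, np.float64(-0.48), np.float64(0.81), 0], [1, 0, np.float64(-0.3), np.float64(0.89), 0], [1, 0, np.flo
[... 1146 characters left out ...]
64(-0.01), 0], [1, 0, np.float64(-0.92), np.float64(0.18), 0], [1, 0, np.float64(-0.87), np.float64(0.37), 0], [1, 0, np.float64(-0.77), np.float64(0.54), 0], [1, 0, np.float64(-0.64), np.float64(0.69), 0], [1, 0, np.float64(-0.48), np.float64(0.81), 0], [1, 0, np.float64(-0.3), np.float64(0.89), 0], [1, 0, np.float64(-0.11), np.float64(0.93), 0], [1, 0, np.float64(0.08), np.float64(0.94), 0], [1, 0, np.float64(0.28), np.float64(0.9), 0], [1, 0, np.float64(0.46), np.float64(0.82), 0], [1, 0, np.float64(0.62), np.float64(0.71), 0], [1, 0, np.float64(0.75), np.float64(0.56), 0], [1, 0, np.float64(0.85), np.float64(0.4), 0], [1, 0, np.float64(0.92), np.float64(0.21), 0]] [0.00981251 0.00707494]
```

Call:
jog_arm(series=[[1,0,0.94,0.01,0],[1,0,0.92,-0.18,0],[1,0,0.87,-0.37,0],[1,0,0.77,-0.54,0],[1,0,0.64,-0.69,0],[1,0,0.48,-0.81,0],[1,0,0.3,-0.89,0],[1,0,0.11,-0.93,0],[1,0,-0.08,-0.94,0],[1,0,-0.28,-0.9,0]])

```text
time_s: 12.85
eef_pos: [0.6259, -0.1411, 0.0906]
tcp_rot: [[0.001, 0.284, 0.959], [-0.0, 0.959, -0.284], [-1.0, 0.0, 0.001]]
contact_force: [3.6, -5.5, 1.4]
gripper_width: 0.0183
```

Tracking is right (97° expected and seen). Continuing round.

Call:
jog_arm(series=[[1,0,-0.46,-0.82,0],[1,0,-0.62,-0.71,0],[1,0,-0.75,-0.56,0],[1,0,-0.85,-0.4,0],[1,0,-0.92,-0.21,0],[1,0,-0.94,-0.01,0],[1,0,-0.92,0.18,0],[1,0,-0.87,0.37,0],[1,0,-0.77,0.54,0],[1,0,-0.64,0.69,0],[1,0,-0.48,0.81,0],[1,0,-0.3,0.89,0],[1,0,-0.11,0.93,0],[1,0,0.08,0.94,0],[1,0,0.28,0.9,0],[1,0,0.46,0.82,0],[1,0,0.62,0.71,0],[1,0,0.75,0.56,0],[1,0,0.85,0.4,0],[1,0,0.92,0.21,0]])

```text
time_s: 14.52
eef_pos: [0.6723, -0.2051, 0.0905]
tcp_rot: [[-0.002, 0.284, 0.959], [-0.0, 0.959, -0.284], [-1.0, -0.001, -0.002]]
contact_force: [-3.5, -1.2, 9.5]
gripper_width: 0.0183
```

One turn is done (−25°). Second turn.

Call:
jog_arm(series=[[1,0,0.94,0.01,0],[1,0,0.92,-0.18,0],[1,0,0.87,-0.37,0],[1,0,0.77,-0.54,0],[1,0,0.64,-0.69,0],[1,0,0.48,-0.81,0],[1,0,0.3,-0.89,0],[1,0,0.11,-0.93,0],[1,0,-0.08,-0.94,0],[1,0,-0.28,-0.9,0],[1,0,-0.46,-0.82,0],[1,0,-0.62,-0.71,0],[1,0,-0.75,-0.56,0],[1,0,-0.85,-0.4,0],[1,0,-0.92,-0.21,0],[1,0,-0.94,-0.01,0],[1,0,-0.92,0.18,0],[1,0,-0.87,0.37,0],[1,0,-0.77,0.54,0],[1,0,-0.64,0.69,0]])

```text
time_s: 16.18
eef_pos: [0.5957, -0.2136, 0.0905]
tcp_rot: [[0.0, 0.285, 0.959], [0.001, 0.959, -0.285], [-1.0, 0.001, 0.0]]
contact_force: [5.7, 7.4, 5.7]
gripper_width: 0.0183
```

Call:
jog_arm(series=[[1,0,-0.48,0.81,0],[1,0,-0.3,0.89,0],[1,0,-0.11,0.93,0],[1,0,0.08,0.94,0],[1,0,0.28,0.9,0],[1,0,0.46,0.82,0],[1,0,0.62,0.71,0],[1,0,0.75,0.56,0],[1,0,0.85,0.4,0],[1,0,0.92,0.21,0],[1,0,0,0,0],[1,0,0,0,0],[1,0,0,0,0]])

```text
time_s: 17.27
eef_pos: [0.6726, -0.2043, 0.0905]
tcp_rot: [[-0.001, 0.284, 0.959], [0.0, 0.959, -0.284], [-1.0, 0.0, -0.001]]
contact_force: [0.0, 2.0, 8.7]
gripper_width: 0.0188
```

Two turns minus about 8°. Trim to the stop angle and settle.

Call:
jog_arm(series=[[1,0,0.35,0.03,0],[1,0,0.32,0.01,0],[1,0,0,0,0],[1,0,0,0,0],[1,0,0,0,0],[1,0,0,0,0]])

```text
time_s: 17.77
eef_pos: [0.6748, -0.1984, 0.0905]
tcp_rot: [[-0.001, 0.284, 0.959], [0.0, 0.959, -0.284], [-1.0, -0.0, -0.001]]
contact_force: [-0.3, 0.8, 7.6]
gripper_width: 0.0186
```

```bash
python3 - <<'E'
from h import *
s=get_state(); p=s["eef_pos"]-np.array([.63164,-.18556,0]); print(s["eef_pos"],s["contact_force"],abs(s["joint_vel"]).max(),s["gripper_width"],np.rad2deg(np.arctan2(p[1],p[0])))
o=[]
for n in("side","top"):
    im=save(n,n+"9.png"); C=cloud(im)
    m=(abs(C[...,2]-.032)<.006)&(abs(C[...,1]-.06)<.07)&(C[...,0]>.45)&(C[...,0]<.72)&(im["pixels"][...,0]>100); v,u=np.where(m)
    print(n,m.sum(), cv2.minAreaRect((ray(im,np.c_[u,v],.032)[:,:2]*1000).astype(np.float32)))
    q=im["pixels"][...,::-1]; o.append(cv2.resize(q[150:330,250:450] if n=="side" else q[200:320,170:470],None,fx=2.6,fy=2.6))
w=np.zeros((600,800,3),np.uint8)
w[:o[0].shape[0]-180,:520]=o[0][:-180] if False else o[0][:o[0].shape[0]-180]
w[288:600,:780]=o[1]; cv2.imwrite("pics/f.png",w)
E
```

```text
[ 0.67476127 -0.1984157   0.09054998] [-0.25817332  0.76958508  7.59391154] 0.0013356828228437174 0.018603093667019253 -16.60084823220234
side 1360 ((615.4609375, 62.9793701171875), (56.656009674072266, 162.6111297607422), 74.09121704101562)
top 997 ((614.161376953125, 57.05535888671875), (54.42078399658203, 162.01165771484375), 75.24598693847656)
```

View pics/f.png

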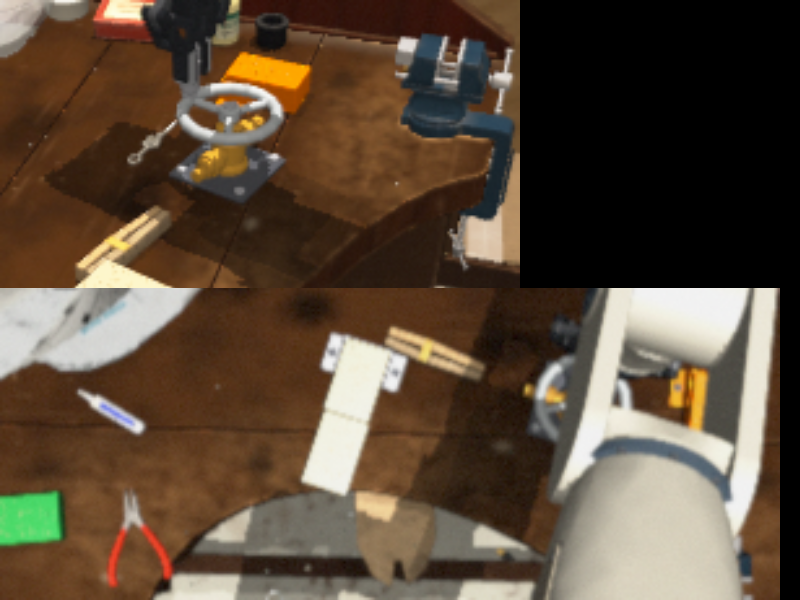

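The picture shows the bricks in one line with the seam at about (345,415), the handle in the fingers at about (188,90), and the bench items where they were. Handing in.

```bash
python3 -c "
from cell import close_job; print(close_job())"
```

```text
the job is handed in; nothing more can be done
None
```

I did both parts and handed the job in at about 18 s of robot time; `close_job()` gave no verdict.

**Brick:** I gripped the loose brick across its sides, turned it about 14° into line and pushed it against the held brick until the force rose with no further movement. Then I relaxed the push and let go. From above, the two bricks form one straight block of about 161 × 51 mm with no visible gap. The last top and side views still showed them in one line.

**Wheel:** I held the handle in one grip and led it clockwise to the stop. The push peaked at about 80 N for a moment (limit 120 N), and I then held it there for about 0.3 s. I backed it off two turns. The handle ended at −16.6°, against a stop position of about −16.3° that I extrapolated from two loaded readings. The arm was at rest with the fingers closed on the handle (18.6 mm, 60 N grip command).

**Readings that disagreed or were not checked:**
- **Brick outline:** the final top and side outlines came out 3 to 6 mm wider than the close wrist view. I put that down to coarse pixels.
- **Side camera:** it read positions about 3 mm off in y, so I relied on the top and wrist views.
- **Upward force:** a steady 7.6 N remained on the gripper at the end.
- **Other bench items:** I checked the red pliers, pocket tool, ring clamp and pin by eye only, and they looked unmoved.

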